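Scrape gears off a parts shovel into the tray

TASK

Two small brass gears lie on the blade of the little parts shovel. Take the shovel by its handle and carry it, without spilling, to the plain open tray (not the one with compartments); with both gears still aboard, press the blade's front edge onto the tray's rim, then tip the handle up so that both gears slide off into the tray. Touch the gears only with the shovel, and at the end lay the shovel flat on the desk again and let go.

Things in the scene. Friction and masses are not known exactly. Their poses are not given: they have to be found in the camera images.
- scoop: Small flat parts shovel like a tiny dustpan, loose, about 170 g, lying flat on the desk. Smooth aluminium blade 90 (x) by 80 (y) mm, 3 mm thick; origin at the centre of its underside, x towards the open front edge (x = +45 mm, no lip), z up. Side walls reach z = 15 mm, the rear wall (x = -45 mm) 25 mm, its handle bracket (28 mm wide, to x = -51 mm) 53 mm.
- scoop_grip (a point): Middle of the front part of the shovel's black handle, a good place to grip it across its width: at x = -95 mm, z = 42 mm in the shovel's frame, same axes. The handle is a straight bar along x, 18 mm wide (y), 16 mm high, from x = -51 to -166 mm, its underside 34 mm above the desk.
- tray: Plain open grey plastic tray without compartments, fixed: 120 (x) by 150 (y) by 45 mm high, walls and floor 4 mm thick. Origin at the centre of its underside, z up; the 120 mm wide rim at y = -75 mm faces the shovel. A grey box of the same outer size but with six compartments stands beside it; which of the two is nearer the robot changes.
- gear_a: One of two equal loose brass pinion gears lying flat on the shovel's blade at the start: 25 mm diameter, 8 mm thick, about 26 g. Origin at the centre of its underside, z along its axis. It starts to slide when the blade is tipped some 14 to 20 degrees; 35 to 40 degrees clears the blade.
- gear_b: One of two equal loose brass pinion gears lying flat on the shovel's blade at the start: 25 mm diameter, 8 mm thick, about 26 g. Origin at the centre of its underside, z along its axis. It starts to slide when the blade is tipped some 14 to 20 degrees; 35 to 40 degrees clears the blade.
Mind the look-alikes: they are no part of the job. Leave any red or white look-alike of the gear_a alone.

How it is judged:
On the way, in this order (a step that is already met when the one before it is completed fails the run):
1. the shovel's blade presses on the rim of the plain tray while both gears are still on the blade (contact force between scoop and tray above 0.5 N and x of gear_a in the frame of scoop between -0.05 and 0.05 m and y of gear_a in the frame of scoop between -0.04 and 0.04 m and z of gear_a in the frame of scoop between -0.003 and 0.02 m and x of gear_b in the frame of scoop between -0.05 and 0.05 m and y of gear_b in the frame of scoop between -0.04 and 0.04 m and z of gear_b in the frame of scoop between -0.003 and 0.02 m), for 0.1 s.
2. both gears are in the plain tray (x of gear_a in the frame of tray between -0.058 and 0.058 m and y of gear_a in the frame of tray between -0.073 and 0.073 m and z of gear_a in the frame of tray between -0.002 and 0.036 m and x of gear_b in the frame of tray between -0.058 and 0.058 m and y of gear_b in the frame of tray between -0.073 and 0.073 m and z of gear_b in the frame of tray between -0.002 and 0.036 m), for 0.1 s.
At the end, for the whole second after the job is handed in: Both gears lie at rest inside the plain tray (between its walls and below its rim); the shovel lies at rest flat on the desk (underside within 12 mm of the desk, tilted less than 10 degrees) (all of step 2 and height (world z) of scoop below 0.012 m and angle between scoop's own z axis and vertical below 0.17 rad and linear speed of scoop below 0.02 m/s and linear speed of each of gear_a, gear_b below 0.03 m/s); the robot touches nothing.
It fails at once if the fingers or arm touch a gear (contact force between any of the fingers, the arm and gear_a above 0.3 N or contact force between any of the fingers, the arm and gear_b above 0.3 N).
It also fails if it takes over 58 s, if anything falls off the work surface, if the arm or the gripper's body presses on something with over 40 N, if the wrist force passes 120 N, or if a joint passes its speed limit or range.

ROBOT

A 6-joint arm with a two-finger parallel gripper is mounted at the origin on the work surface. World frame = base frame: x ahead of the robot, y to its left, z up, the work surface at z = 0. Lengths are in m, angles in rad, forces in N, time in s.
With the tool pointing down it reaches from about 0.425 to 0.95 m from the base axis. Payload 3.5 kg.
Tool frame: the origin (TCP) lies between the finger pads; the fingertips stand 19 mm ahead of it and the grasp point (between the pads) is the TCP (ctrl.nose_length is the distance from the TCP to the fingertips, in m); z points along the fingers, y is the line along which they close (so a half turn about z gives the same grasp; the last joint's range is limited). The gripper opens to 85 mm and grips with 20 to 120 N. Pads are 22 mm wide; open, the fingers measure 114 mm over their backs; the gripper's body (76 mm by 85 mm) begins 54 mm behind the grasp point. The pads swing forward as they close: fully open they stand 13 mm farther back than shut.
Start: joints at [1.161, 0.286, 1.577, -0, 1.279, -0.15], TCP at [0.173, 0.652, 0.25] pointing down, gripper open.
Joint ranges: [-2.77, 2.77], [-0.9, 2.22], [0.21, 2.48], [-1.53, 4.67], [0.24, 2.81], [-2.84, 2.84]. Speed limits (rad/s): [2.79, 2.79, 3.14, 3.14, 3.14, 3.14].

INTERFACE

Orientations are given as a unit quaternion [x, y, z, w].
In Python, from plant import ctrl gives the robot as it stands.
- The arm moves only by the tool apply_moves, never from a script. Its argument "series" is a list of rows, each a list of 6 numbers: the shift along the world's x, y, z scaled (see below), then the turn, a rotation vector about the world's x, y, z scaled (see below). A call has 1 to 20 rows; each row is the pose to reach, as a shift and turn from the pose commanded when the call began; what a row does not reach only later rows make up. The controller multiplies each number of a shift by 0.8 m and each number of a turn by 45 degrees. A row lasts 1/8 s, in which the tool goes at most 62.5 mm and 10.7 degrees, less where a joint would pass 70% of its speed; a pose out of reach is approached as far as the arm can. A call with a number of a shift or a turn outside -1 to 1 is refused whole. A call with a gripper value outside its range is refused whole. "jaw" is the opening, from 0 (shut) to 1 (fully open), set as the call begins (left out, the last holds). The fingers move at their own pace and stop on an object; "squeeze" is the grip in N (left out, the last holds). Time passes only in rows, so rows that repeat a pose let the fingers close. It gives the time, the measured TCP pose, the force, the opening and the grip force at its end, in the units of the state.
- ctrl.get_state(): the state, without advancing time (a new reading comes with each control period).
- ctrl.read_camera(name): name is "scene" or "top" or "wrist"; returns the picture (420x560x3 uint8, red, green, blue); there is no depth.
- ctrl.get_calibration(name): a dict with "fx", "fy", "cx", "cy" (pixels), "dist_coeffs" ([k1, k2, p1, p2, k3] as OpenCV has them; the pictures are not rectified), "xyz" and "orientation" of the camera in the world; the wrist camera has in their place "hand_eye" (4x4, takes a point from camera to tool coordinates, whose origin is the TCP and whose axes are the flange's). Camera axes: x right, y up, looking along -z (the intrinsics and any distortion apply to the point x, -y, -z); pixel columns grow to the right and rows downward; lengths in m; the calibration is good to about 2 mm. A picture is of the moment at which its call begins: read the wrist's pose just before it. get_calibration takes no time and is no camera call.
- ctrl.sign_off(): hands the job in; it is judged then, once.
Trained networks look in the newest picture that a camera, given by its name, has taken for a name from the list of things; names that differ only in an ending like _2 or _b are one class to them, and where a whole thing is asked for, a point or a joint stands for the part that bears it (a point fixed in the world has none). Each returns a list of dicts, best first, with "p" (0 to 1); they miss things now and then, are a little off and sometimes report something else, mostly with a low value. They report only what shows in the picture. A call takes as long as a camera call. They do not tell look-alikes from the thing itself.
- ctrl.boxes_of(thing, camera): "xy" ([column, row] as shares, 0 to 1, of the picture: columns of its width, rows of its height, amid what is visible of it).
- ctrl.silhouettes(thing, camera): "pixels" (420x560 bool, what is visible of it) and "xy" ([column, row] as shares, 0 to 1, of the picture: columns of its width, rows of its height, amid what is visible of it).
The state is a dict: "time": time; "qpos": joint angles; "dq": joint speeds; "joint_efforts": joint torques, N m; "eef_pos": TCP position; "tcp_rot": TCP orientation; "contact_force": force on the tool from outside, world axes, zero at the start; "wrist_torque": the same for the moment, N m; "opening": opening from 0.0 (shut) to 1.0 (fully open); "finger_force": force on a finger pad.
Only numpy, scipy, OpenCV 4.12 (cv2) and the standard library are available. Lean on these libraries where they do the work, as an engineer would, in place of code of your own. Each camera call takes 0.05 s, during which the arm holds its last target. There are 200 camera calls.

## Working session

There is one attempt and no reset: what is moved stays moved. The work goes in short steps, Python scripts to look and compute and a tool call to move; the robot and the scene stay as the last step left them, time stands still between calls to the robot, and variables do not carry over. Pictures are saved under pics/ and viewed, at most 10 in all, crops included, and the job is handed in when it is done.

Besides the shell and the picture viewer there is one more tool, called after "Call:" as name(argument=value, ...) on one line, values as JSON. apply_moves: Moves the arm, as the interface text tells. Shifts and turns lie within -1 to 1; 1 stands for 0.8 m of shift or 45 degrees of turn. Its arguments: {"type":"object","properties":{"series":{"type":"array"},"jaw":{"type":"number"},"squeeze":{"type":"number"}},"required":["series"]}

```bash
ls; mkdir -p pics
cat > h.py <<'E'
import numpy as np, cv2
from scipy.spatial.transform import Rotation as R
from plant import ctrl
def cam(name):
    c=ctrl.get_calibration(name)
    K=np.array([[c['fx'],0,c['cx']],[0,c['fy'],c['cy']],[0,0,1.]]);d=np.array(c['dist_coeffs'],float)
    if 'hand_eye' in c:
        s=ctrl.get_state();T=np.eye(4);T[:3,:3]=R.from_quat(s['tcp_rot']).as_matrix();T[:3,3]=s['eef_pos']
        T=T@np.array(c['hand_eye'])
    else:
        T=np.eye(4);T[:3,:3]=R.from_quat(c['orientation']).as_matrix();T[:3,3]=c['xyz']
    return K,d,T
def back(px,z,C):
    K,d,T=C
    u=cv2.undistortPoints(np.array(px,float).reshape(-1,1,2),K,d)[:,0]
    r=np.c_[u[:,0],-u[:,1],-np.ones(len(u))]@T[:3,:3].T
    return T[:3,3]+r*((z-T[2,3])/r[:,2])[:,None]
def proj(P,C):
    K,d,T=C
    p=(np.array(P,float).reshape(-1,3)-T[:3,3])@T[:3,:3]
    return cv2.projectPoints(p*[1,-1,-1],np.zeros(3),np.zeros(3),K,d)[0][:,0]
def save(name,img): cv2.imwrite('pics/'+name,img[:,:,::-1])
E
python3 - <<'E'
from h import *
for n in ['top','scene']:
    im=ctrl.read_camera(n); save(n+'0.png',im); C=cam(n); print(n,C[2][:3,3].round(3),C[0][0,0])
    for t in ['scoop','scoop_grip','tray','gear_a']:
        for b in ctrl.boxes_of(t,n):
            px=np.array(b['xy'])*[560,420]; print(t,round(b['p'],2),px.round(),back(px,0.03,C).round(3))
E
```

```text
pics
top [0.439 0.009 0.876] 511.56134145624856
scoop 0.95 [369. 205.] [[ 0.569 -0.155  0.03 ]]
scoop_grip 0.58 [368. 205.] [[ 0.57  -0.153  0.03 ]]
tray 0.65 [128. 162.] [[0.651 0.25  0.03 ]]
gear_a 0.74 [317. 259.] [[ 0.481 -0.064  0.03 ]]
gear_a 0.7 [360. 261.] [[ 0.475 -0.135  0.03 ]]
gear_a 0.48 [352. 195.] [[ 0.587 -0.126  0.03 ]]
gear_a 0.47 [308. 160.] [[ 0.649 -0.054  0.03 ]]
scene [ 1.225 -0.23   0.59 ] 475.4452070310224
scoop 0.8 [207. 246.] [[ 0.585 -0.165  0.03 ]]
scoop_grip 0.84 [204. 246.] [[ 0.585 -0.17   0.03 ]]
tray 0.73 [437. 228.] [[0.659 0.252 0.03 ]]
gear_a 0.5 [232. 249.] [[ 0.606 -0.125  0.03 ]]
gear_a 0.42 [251. 212.] [[ 0.51  -0.066  0.03 ]]
```

View pics/top0.png

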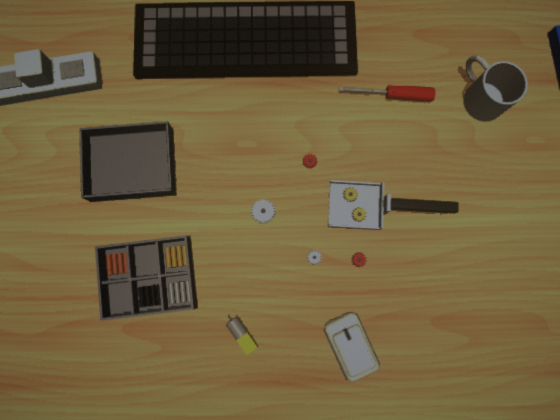

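View pics/scene0.png

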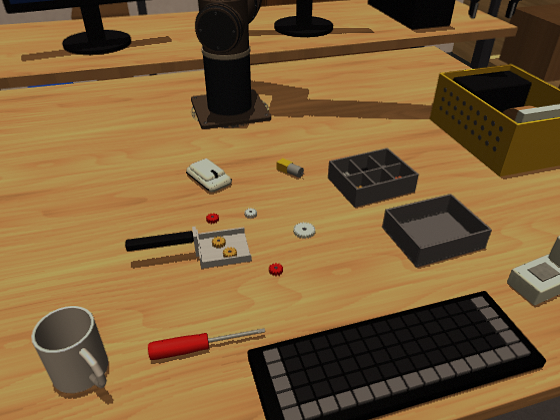

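Candidates for the gears, in the top picture: brass on the blade at (350,194) and (359,214), which I choose. Red at (310,160) and (359,260), and white at (314,257) and (263,211), are look-alikes. The plain tray is at (128,162); the compartment box at (146,278) is not wanted. The shovel's open front points left (+y), with its handle to (458,207).

```bash
cat > m.py <<'E'
from h import *
im=ctrl.read_camera('top'); C=cam('top')
def quad(m):
    m=m.astype(np.uint8); c=max(cv2.findContours(m,0,2)[0],key=cv2.contourArea); return c[:,0].astype(float)
s=ctrl.silhouettes('scoop','top')[0]['pixels']; t=ctrl.silhouettes('tray','top')[0]['pixels']
ct=back(quad(t),0.045,C)[:,:2]; r=cv2.minAreaRect(ct.astype(np.float32)*1000); print('tray rect@45',r,cv2.boxPoints(r).round())
# handle: dark pixels of scoop silhouette, axis at z=.05
ys,xs=np.nonzero(s); g=im.max(2)[ys,xs]; P=np.c_[xs,ys]
H=P[(g<60)&(xs>388)]; h=back(H,0.05,C)[:,:2]; r=cv2.minAreaRect(h.astype(np.float32)*1000); print('handle@50',len(H),r,cv2.boxPoints(r).round())
B=P[xs<384]; b=back(B,0.010,C)[:,:2]; r=cv2.minAreaRect(b.astype(np.float32)*1000); print('blade@10',r,cv2.boxPoints(r).round())
ov=im.copy(); ov[s,2]=255; ov[t,2]=255
a=np.hstack([cv2.resize(im[170:240,310:470],None,fx=5,fy=5)]); save('crop.png',a)
E
python3 m.py
```

```text
tray rect@45 ((649.1127319335938, 248.2459716796875), (128.71173095703125, 157.81719970703125), 3.6815288066864014) [[580. 323.]
 [590. 165.]
 [718. 174.]
 [708. 331.]]
handle@50 722 ((563.4214477539062, -242.0188751220703), (110.16088104248047, 18.4528751373291), 85.70976257324219) [[ 550. -296.]
 [ 569. -298.]
 [ 577. -188.]
 [ 558. -186.]]
blade@10 ((573.5787353515625, -136.2880859375), (93.81204223632812, 82.04666900634766), 85.55155181884766) [[ 529. -180.]
 [ 611. -186.]
 [ 618.  -93.]
 [ 536.  -86.]]
```

View pics/crop.png

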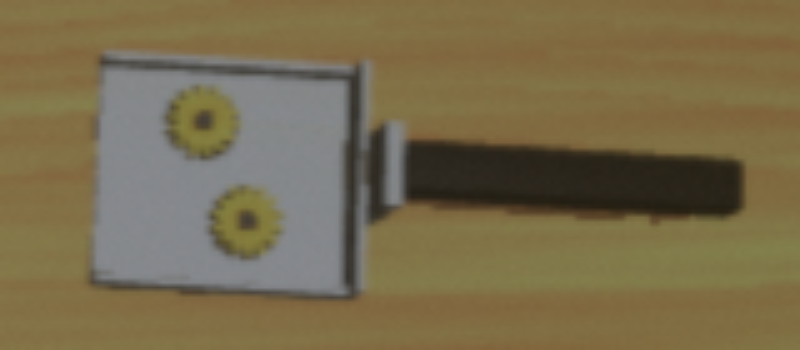

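The crop shows both brass gears inside the blade at top pixels (350.6,194.4) and (359.4,214). The handle runs right with a slight tilt, matching the fit (yaw ≈ 85.6°, grip point ≈ (0.5655, -0.2295)). Next I check the tool axes.

Run:
```python
from h import *
s=ctrl.get_state(); print(s['time'],s['eef_pos'],s['contact_force'],s['opening']); M=R.from_quat(s['tcp_rot']).as_matrix(); print(M.round(3))
yaw=np.radians(85.6)
ty=np.array([np.sin(yaw),-np.cos(yaw),0]);z=np.array([0,0,-1.])
for sg in (1,-1):
    y=ty*sg; T=np.c_[np.cross(y,z),y,z]; print(sg,np.degrees(R.from_matrix(T@M.T).as_rotvec()).round(1))
print((np.array([.5655,-.2295,.15])-s['eef_pos'])/.8)
print('gears',back([[350.6,194.4],[359.4,214]],.011,cam('top')))
```

```text
0.65 [0.17340376 0.6523512  0.25036615] [ 0.93924618  0.1186416  -0.15307709] 1.0015276089930096
[[-0.966  0.257  0.   ]
 [ 0.257  0.966  0.   ]
 [-0.     0.    -1.   ]]
1 [ -0.    0.  -79.5]
-1 [ -0.   -0.  100.5]
[ 0.4901203  -1.102314   -0.12545769]
gears [[ 0.59117091 -0.12721713  0.011     ]
 [ 0.55681743 -0.14095616  0.011     ]]
```

Call:
apply_moves(series=[[0.384, -0.553, 0, 0, 0, -0.889], [0.384, -0.553, 0, 0, 0, -0.889], [0.384, -0.553, 0, 0, 0, -0.889], [0.384, -0.553, 0, 0, 0, -0.889], [0.384, -0.553, 0, 0, 0, -0.889], [0.384, -0.553, 0, 0, 0, -0.889], [0.384, -0.553, 0, 0, 0, -0.889], [0.384, -0.553, 0, 0, 0, -0.889], [0.384, -0.553, 0, 0, 0, -0.889], [0.384, -0.553, 0, 0, 0, -0.889]], jaw=0.6)

```text
time: 1.9
eef_pos: [0.4819, 0.2078, 0.2506]
tcp_rot: [0.463, 0.886, 0.0, 0.0]
contact_force: [-0.1, 0.3, 0.4]
opening: 0.599
finger_force: 0.0
```

Call:
apply_moves(series=[[0.106, -0.549, -0.125, 0, 0, -0.878], [0.106, -0.549, -0.125, 0, 0, -0.878], [0.106, -0.549, -0.125, 0, 0, -0.878], [0.106, -0.549, -0.125, 0, 0, -0.878], [0.106, -0.549, -0.125, 0, 0, -0.878], [0.106, -0.549, -0.125, 0, 0, -0.878], [0.106, -0.549, -0.125, 0, 0, -0.878], [0.106, -0.549, -0.125, 0, 0, -0.878], [0.106, -0.549, -0.125, 0, 0, -0.878], [0.106, -0.549, -0.125, 0, 0, -0.878]])

```text
time: 3.15
eef_pos: [0.5655, -0.2273, 0.1506]
tcp_rot: [0.733, 0.68, 0.0, -0.0]
contact_force: [0.9, 0.0, 0.6]
opening: 0.6
finger_force: 0.0
```

Run:
```python
from h import *
s=ctrl.get_state(); C=cam('wrist'); im=ctrl.read_camera('wrist')
print(s['time'],s['eef_pos'],s['qpos'],C[2][:3,3])
M=R.from_quat(s['tcp_rot']).as_matrix(); print(M.round(3))
o=im.copy(); yaw=np.radians(85.6);g=np.array([.5655,-.2295]);ux=np.array([np.cos(yaw),np.sin(yaw)]);uy=np.array([-ux[1],ux[0]])
pts=[(*(g+(x+95)*.001*ux+y*.001*uy),z*.001) for x,y,z in [(-166,9,50),(-166,-9,50),(-51,9,50),(-51,-9,50),(-45,40,25),(-45,-40,25),(45,40,3),(45,-40,3),(-95,0,50)]]
for p in proj(pts,C):
    if np.all(abs(p)<1000): cv2.circle(o,tuple(int(v) for v in p),3,(0,255,0),1)
save('w1.png',o)
```

```text
3.15 [ 0.56547508 -0.22726417  0.15059716] [-5.48682185e-01  2.43208446e-01  1.82113620e+00  6.23087081e-04
  1.07766595e+00 -4.73954647e-01] [ 0.57139781 -0.15922695  0.27357807]
[[ 0.075  0.997 -0.   ]
 [ 0.997 -0.075  0.001]
 [ 0.001 -0.    -1.   ]]
```

View pics/w1.png

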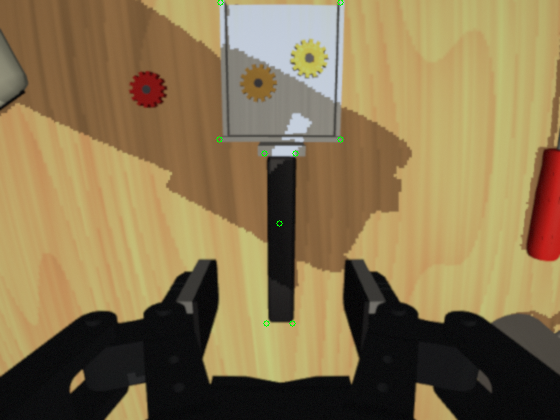

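The wrist picture shows the projected model (green) on the handle (268–296, 157–322) and blade corners within about 2 px, with both brass gears at (309,58) and (258,83). Going down and gripping.

Call:
apply_moves(series=[[0.001, 0, -0.07, 0, 0, 0], [0.001, 0, -0.11, 0, 0, 0], [0.001, 0, -0.1355, 0, 0, 0], [0.001, 0, -0.1355, 0, 0, 0], [0.001, 0, -0.1355, 0, 0, 0]])

```text
time: 3.82
eef_pos: [0.5674, -0.2295, 0.0437]
tcp_rot: [0.734, 0.68, 0.0, 0.001]
contact_force: [0.3, -0.1, -0.8]
opening: 0.601
finger_force: 0.0
```

Call:
apply_moves(series=[[0, 0, 0, 0, 0, 0], [0, 0, 0, 0, 0, 0], [0, 0, 0, 0, 0, 0], [0, 0, 0, 0, 0, 0], [0, 0, 0, 0, 0, 0], [0, 0, 0, 0, 0, 0]], jaw=0, squeeze=90)

```text
time: 4.58
eef_pos: [0.5669, -0.2298, 0.0432]
tcp_rot: [0.734, 0.679, 0.0, 0.001]
contact_force: [-1.4, -0.3, 5.6]
opening: 0.192
finger_force: 87.9
```

Call:
apply_moves(series=[[0, 0, 0.004, 0, 0, 0], [0, 0, 0.012, 0, 0, 0], [0, 0, 0.024, 0, 0, 0], [0, 0, 0.04, 0, 0, 0], [0, 0, 0.056, 0, 0, 0], [0, 0, 0.072, 0, 0, 0], [0, 0, 0.085, 0, 0, 0], [0, 0, 0.094, 0, 0, 0], [0, 0, 0.099, 0, 0, 0], [0, 0, 0.1, 0, 0, 0], [0, 0, 0.1, 0, 0, 0], [0, 0, 0.1, 0, 0, 0]])

```text
time: 6.08
eef_pos: [0.5659, -0.2291, 0.1214]
tcp_rot: [0.734, 0.679, -0.0, -0.0]
contact_force: [-0.7, -1.1, -2.1]
opening: 0.194
finger_force: 87.8
```

```bash
cat > w.py <<'E'
import sys
from h import *
s=ctrl.get_state(); C=cam('wrist'); im=ctrl.read_camera('wrist'); o=im.copy()
M=R.from_quat(s['tcp_rot']).as_matrix(); p=np.array(s['eef_pos'])
print(s['time'],p.round(4),np.degrees(R.from_matrix(M).as_euler('ZYX')).round(2),s['qpos'])
def sc(x,y,z): # nominal scoop frame -> world: scoop x=tool x, y=-tool y, z=-tool z, grip at TCP
    q=np.array([x+95,y,z-42])*.001; return p+M@(q*[1,-1,-1])
for q in proj([sc(*a) for a in [(-51,9,50),(-51,-9,50),(-45,40,25),(-45,-40,25),(45,40,3),(45,-40,3)]],C):
    if np.all(abs(q)<2000): cv2.circle(o,tuple(int(v) for v in q),3,(0,255,0),1); print(q.round(1))
save(sys.argv[1],o)
c=(.6529,.2523);a=np.radians(3.7);u=np.array([np.cos(a),np.sin(a)]);v=np.array([-u[1],u[0]])
for x,y in [(-60,-75),(60,-75),(0,-75)]:
    P=c+u*x*.001+v*y*.001; print('tray',x,y,P,proj([*P,.045],C))
E
python3 w.py w2.png
```

```text
6.075 [ 0.5659 -0.2291  0.1214] [ 8.5590e+01 -3.0000e-02 -1.7995e+02] [-5.50764572e-01  2.81999991e-01  1.83318771e+00  3.28324714e-05
  1.02737435e+00 -4.73885702e-01]
[249.5 187.4]
[307.1 187.4]
[172.5 158.2]
[385.1 158.2]
[177.5 -73.9]
[380.2 -74.1]
tray -60 -75 [0.59786499 0.17358439] [[279.94737583 721.42895227]]
tray 60 -75 [0.71761486 0.18132827] [[ -82.25061853 1407.75578919]]
tray 0 -75 [0.65773992 0.17745633] [[160.47834605 984.00644346]]
```

View pics/w2.png

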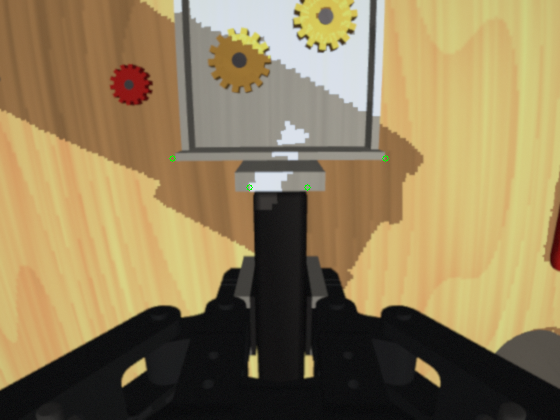

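The shovel is lifted level with both gears aboard at (325,15) and (239,60), and the model points sit on the rear wall (172–385,158). I carry it smoothly to hover above the rim, turned parallel to the tray.

Call:
apply_moves(series=[[0, 0.001, 0, 0, 0, 0], [0.002, 0.006, 0, 0, 0, 0.003], [0.006, 0.017, 0, 0, 0, 0.009], [0.013, 0.036, 0, 0, 0, 0.019], [0.022, 0.063, 0, 0, 0, 0.032], [0.034, 0.096, 0, 0, 0, 0.05], [0.048, 0.134, 0, 0, 0, 0.069], [0.062, 0.1745, 0, 0, 0, 0.09], [0.077, 0.215, 0, 0, 0, 0.111], [0.09, 0.253, 0, 0, 0, 0.13], [0.102, 0.286, 0, 0, 0, 0.148], [0.112, 0.313, 0, 0, 0, 0.161], [0.118, 0.332, 0, 0, 0, 0.171], [0.1225, 0.343, 0, 0, 0, 0.177], [0.124, 0.348, 0, 0, 0, 0.18], [0.1245, 0.349, 0, 0, 0, 0.18], [0.1245, 0.349, 0, 0, 0, 0.18], [0.1245, 0.349, 0, 0, 0, 0.18]])

```text
time: 8.38
eef_pos: [0.6657, 0.0494, 0.1219]
tcp_rot: [0.684, 0.729, -0.0, -0.0]
contact_force: [0.1, 0.2, -1.3]
opening: 0.195
finger_force: 87.9
```

```bash
python3 w.py w3.png
python3 - <<'E'
from h import *
ims=[]
im=ctrl.read_camera('top');C=cam('top')
c=(.6529,.2523);a=np.radians(3.7);u=np.array([np.cos(a),np.sin(a)]);v=np.array([-u[1],u[0]])
o=cv2.resize(im[100:240,60:300],None,fx=3,fy=3)
for x,y in [(-60,-75),(60,-75),(-60,75),(60,75)]:
    q=proj([*(c+u*x*.001+v*y*.001),.045],C)[0]; q=(q-[60,100])*3; cv2.circle(o,tuple(int(k) for k in q),4,(0,255,0),1)
save('t3.png',o)
E
```

```text
8.375 [0.6657 0.0494 0.1219] [  93.66    0.   -179.99] [-7.76684924e-02  3.94018250e-01  1.68607194e+00 -1.13011056e-04
  1.06159665e+00 -1.41418975e-01]
[249.4 187.1]
[307.  187.1]
[172.4 158. ]
[385. 158.]
[177.4 -74.1]
[380.2 -74.4]
tray -60 -75 [0.59786499 0.17358439] [[158.69435313 -13.67951116]]
tray 60 -75 [0.71761486 0.18132827] [[400.74317131 -14.06569168]]
tray 0 -75 [0.65773992 0.17745633] [[279.64499084 -16.62034509]]
```

View pics/t3.png

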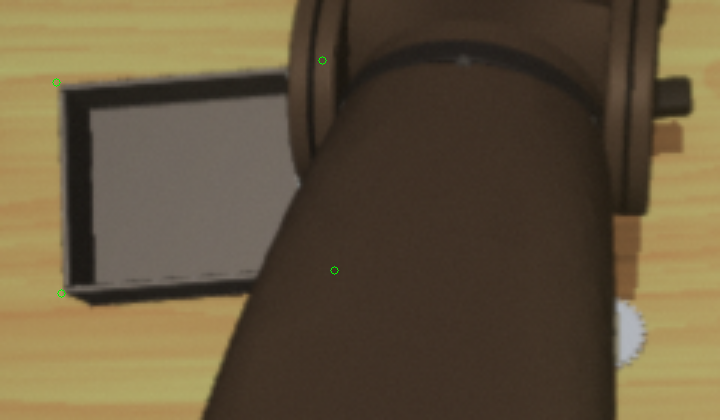

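View pics/w3.png

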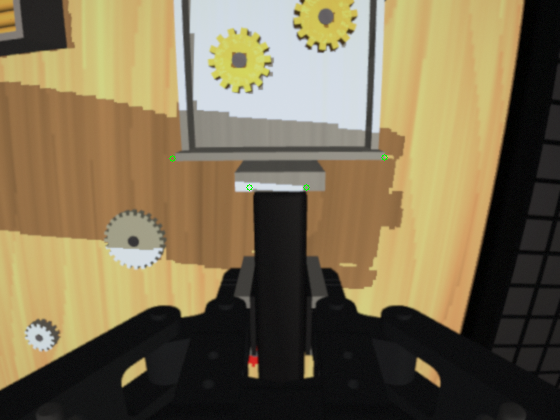

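The top view shows the tray's far edge at crop (64,89)–(66,289), so the tray is about 3 mm nearer than first measured, well within my overhang. The wrist view shows both gears still aboard at (325,15) and (240,60). Lowering to the rim.

Call:
apply_moves(series=[[0, 0, -0.003, 0, 0, 0], [0, 0, -0.008, 0, 0, 0], [0, 0, -0.015, 0, 0, 0], [0, 0, -0.022, 0, 0, 0], [0, 0, -0.029, 0, 0, 0], [0, 0, -0.034, 0, 0, 0], [0, 0, -0.037, 0, 0, 0], [0, 0, -0.039, 0, 0, 0], [0, 0, -0.04, 0, 0, 0], [0, 0, -0.04, 0, 0, 0]])

```text
time: 9.72
eef_pos: [0.6658, 0.05, 0.09]
tcp_rot: [0.684, 0.73, 0.0, 0.0]
contact_force: [-0.4, -0.0, -1.8]
opening: 0.197
finger_force: 87.9
```

Call:
apply_moves(series=[[0, 0, -0.001, 0, 0, 0], [0, 0, -0.002, 0, 0, 0], [0, 0, -0.003, 0, 0, 0], [0, 0, -0.003, 0, 0, 0]])

```text
time: 10.22
eef_pos: [0.6661, 0.0499, 0.088]
tcp_rot: [0.684, 0.73, 0.0, 0.0]
contact_force: [-0.4, -0.0, 0.2]
opening: 0.192
finger_force: 88.2
```

Call:
apply_moves(series=[[0, 0, -0.001, 0, 0, 0], [0, 0, -0.002, 0, 0, 0], [0, 0, -0.002, 0, 0, 0], [0, 0, -0.002, 0, 0, 0]])

```text
time: 10.72
eef_pos: [0.6663, 0.0497, 0.0866]
tcp_rot: [0.684, 0.729, 0.0, 0.0]
contact_force: [-1.0, -2.1, 2.9]
opening: 0.192
finger_force: 88.6
```

Contact on the rim (about 4.7 N above baseline) with both gears aboard. Tipping about the rim, handle up to 40°.

Call:
apply_moves(series=[[-0.0003, 0.0052, 0.0166, -0.111, -0.0072, 0], [-0.0007, 0.0116, 0.0316, -0.2218, -0.0143, 0], [-0.0012, 0.0192, 0.0448, -0.3327, -0.0215, 0], [-0.0018, 0.0278, 0.057, -0.4436, -0.0287, 0], [-0.0024, 0.0375, 0.0686, -0.5544, -0.0358, 0], [-0.0031, 0.0483, 0.0793, -0.6653, -0.043, 0], [-0.0039, 0.0599, 0.0889, -0.7762, -0.0502, 0], [-0.0047, 0.0722, 0.0975, -0.887, -0.0573, 0], [-0.0047, 0.0722, 0.0975, -0.887, -0.0573, 0], [-0.0047, 0.0722, 0.0975, -0.887, -0.0573, 0], [-0.0047, 0.0722, 0.0975, -0.887, -0.0573, 0], [-0.0047, 0.0722, 0.0975, -0.887, -0.0573, 0], [-0.0047, 0.0722, 0.0975, -0.887, -0.0573, 0]])

```text
time: 12.35
eef_pos: [0.6621, 0.1071, 0.164]
tcp_rot: [0.643, 0.685, -0.234, 0.249]
contact_force: [0.2, 0.4, -2.5]
opening: 0.194
finger_force: 88.0
```

Run:
```python
from h import *
s=ctrl.get_state();print(s['qpos'],s['eef_pos'])
a=ctrl.read_camera('wrist'); b=ctrl.read_camera('scene')
save('tip.png',np.hstack([cv2.resize(a,(400,300)),cv2.resize(b[120:330,280:560],(400,300))]))
```

```text
[ 0.22777602  0.47285828  1.60134751 -0.7208774   1.28932509  0.45206061] [0.66206003 0.10714188 0.16402145]
```

View pics/tip.png

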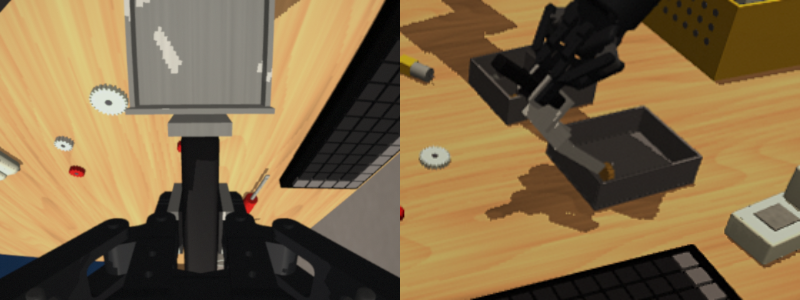

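The wrist half shows the visible rear of the blade empty. In the scene half something brass sits near the blade's front right corner at (607,172), so I look closer before moving.

Run:
```python
from h import *
b=ctrl.read_camera('scene')
save('tip2.png',cv2.resize(b[185:265,370:500],(780,480),interpolation=cv2.INTER_CUBIC))
```

```text
(no output)
```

View pics/tip2.png

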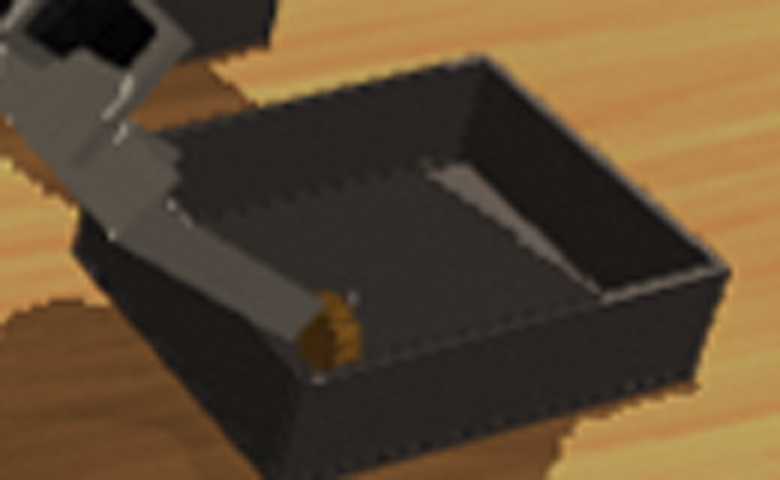

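One gear stands on edge by the blade's tip, near the tray corner (crop 330,330), and the other is hidden. I raise the blade slowly, keeping it tipped so anything left still falls into the tray.

Call:
apply_moves(series=[[0, 0.002, 0.003, 0, 0, 0], [0, 0.004, 0.008, 0, 0, 0], [0, 0.006, 0.014, 0, 0, 0], [0, 0.008, 0.02, 0, 0, 0], [0, 0.01, 0.026, 0, 0, 0], [0, 0.01, 0.032, 0, 0, 0], [0, 0.01, 0.036, 0, 0, 0], [0, 0.01, 0.038, 0, 0, 0], [0, 0.01, 0.038, 0, 0, 0], [0, 0.01, 0.038, 0, 0, 0]])

```text
time: 13.75
eef_pos: [0.6619, 0.1156, 0.1941]
tcp_rot: [0.643, 0.686, -0.234, 0.249]
contact_force: [-0.4, 0.2, -1.8]
opening: 0.197
finger_force: 88.0
```

Run:
```python
from h import *
b=ctrl.read_camera('scene');C=cam('scene')
for q in ctrl.boxes_of('gear_a','scene'):
    px=np.array(q['xy'])*[560,420]; print(round(q['p'],2),px.round(),back(px,.01,C).round(3))
save('tip3.png',cv2.resize(b[175:265,360:500],(780,500),interpolation=cv2.INTER_CUBIC))
```

```text
0.68 [212. 219.] [[ 0.485 -0.139  0.01 ]]
0.5 [252. 214.] [[ 0.492 -0.059  0.01 ]]
0.39 [410. 235.] [[0.643 0.208 0.01 ]]
```

View pics/tip3.png

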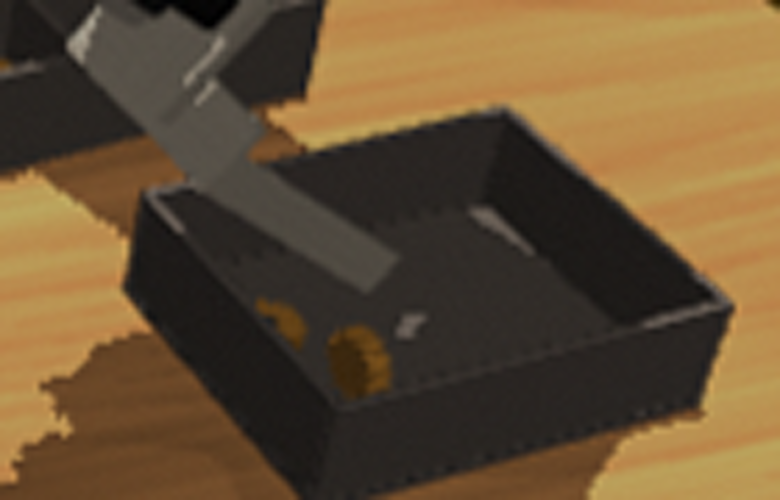

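Both brass gears are in the plain tray (crop (283,322) and (360,360)), and the blade is empty. Withdrawing while levelling, then back to the shovel's original free spot.

Call:
apply_moves(series=[[0, -0.004, 0.012, 0, 0, 0], [0.0005, -0.0145, 0.018, 0.089, 0.0057, 0], [0.001, -0.03, 0.014, 0.178, 0.0115, 0], [0.0015, -0.043, 0.008, 0.266, 0.0172, 0], [0.002, -0.058, 0, 0.355, 0.0229, 0], [0.0025, -0.072, -0.008, 0.444, 0.0287, 0], [0.003, -0.087, -0.016, 0.532, 0.0344, 0], [0.0035, -0.101, -0.024, 0.621, 0.0401, 0], [0.004, -0.116, -0.03, 0.71, 0.0458, 0], [0.0045, -0.13, -0.036, 0.798, 0.0516, 0], [0.005, -0.1445, -0.0425, 0.887, 0.0573, 0], [0.005, -0.1445, -0.0425, 0.887, 0.0573, 0], [0.005, -0.1445, -0.0425, 0.887, 0.0573, 0]])

```text
time: 15.48
eef_pos: [0.6661, 0.0003, 0.1609]
tcp_rot: [0.684, 0.73, -0.0, 0.001]
contact_force: [-0.4, -0.1, -1.1]
opening: 0.193
finger_force: 87.9
```

Call:
apply_moves(series=[[-0.006, -0.014, 0, 0, 0, -0.01], [-0.02, -0.045, 0, 0, 0, -0.03], [-0.04, -0.09, 0, 0, 0, -0.06], [-0.062, -0.145, 0, 0, 0, -0.09], [-0.086, -0.2, 0, 0, 0, -0.12], [-0.106, -0.245, 0, 0, 0, -0.15], [-0.118, -0.274, 0, 0, 0, -0.17], [-0.124, -0.287, 0, 0, 0, -0.18], [-0.124, -0.287, 0, 0, 0, -0.18], [-0.124, -0.287, 0, 0, 0, -0.18]])

```text
time: 16.73
eef_pos: [0.5671, -0.2285, 0.1603]
tcp_rot: [0.733, 0.68, 0.0, -0.0]
contact_force: [-0.1, 0.4, -1.3]
opening: 0.193
finger_force: 87.9
```

Lower to TCP z ≈ 0.044 (117 mm down).

Call:
apply_moves(series=[[0, 0, -0.02, 0, 0, 0], [0, 0, -0.05, 0, 0, 0], [0, 0, -0.08, 0, 0, 0], [0, 0, -0.11, 0, 0, 0], [0, 0, -0.13, 0, 0, 0], [0, 0, -0.14, 0, 0, 0], [0, 0, -0.144, 0, 0, 0], [0, 0, -0.145, 0, 0, 0], [0, 0, -0.145, 0, 0, 0]])

```text
time: 17.85
eef_pos: [0.5673, -0.2298, 0.0452]
tcp_rot: [0.734, 0.679, 0.0, 0.001]
contact_force: [-0.2, -0.0, -2.1]
opening: 0.19
finger_force: 87.9
```

Call:
apply_moves(series=[[0, 0, -0.001, 0, 0, 0], [0, 0, -0.002, 0, 0, 0], [0, 0, -0.003, 0, 0, 0], [0, 0, -0.003, 0, 0, 0]])

```text
time: 18.35
eef_pos: [0.5672, -0.23, 0.0432]
tcp_rot: [0.734, 0.68, 0.0, 0.0]
contact_force: [-2.3, -1.0, 4.9]
opening: 0.186
finger_force: 88.9
```

On the desk. Release, then lift away.

Call:
apply_moves(series=[[0, 0, 0, 0, 0, 0], [0, 0, 0, 0, 0, 0], [0, 0, 0, 0, 0, 0], [0, 0, 0, 0, 0, 0], [0, 0, 0, 0, 0, 0], [0, 0, 0, 0, 0, 0]], jaw=0.6)

```text
time: 19.1
eef_pos: [0.5668, -0.2295, 0.0419]
tcp_rot: [0.734, 0.679, -0.0, -0.0]
contact_force: [-0.5, -0.0, 0.2]
opening: 0.598
finger_force: 0.0
```

Call:
apply_moves(series=[[0, 0, 0.03, 0, 0, 0], [0, 0, 0.08, 0, 0, 0], [0, 0, 0.14, 0, 0, 0], [0, 0, 0.2, 0, 0, 0], [0, 0, 0.25, 0, 0, 0], [0, 0, 0.25, 0, 0, 0], [0, 0, 0.25, 0, 0, 0], [0, 0, 0.25, 0, 0, 0]])

```text
time: 20.1
eef_pos: [0.5658, -0.2289, 0.2394]
tcp_rot: [0.734, 0.679, -0.001, -0.002]
contact_force: [-0.1, -0.1, -0.0]
opening: 0.603
finger_force: 0.0
```

Run:
```python
from h import *
for n in ('top','scene'):
    im=ctrl.read_camera(n);C=cam(n)
    for t in ('gear_a','scoop'):
        for q in ctrl.boxes_of(t,n):
            px=np.array(q['xy'])*[560,420]; i=px.astype(int); print(n,t,round(q['p'],2),px.round(),back(px,.015,C).round(3),im[i[1],i[0]])
    hsv=cv2.cvtColor(im,cv2.COLOR_RGB2HSV)
    if n=='top':
        m=np.zeros(im.shape[:2],np.uint8); m[125:198,85:172]=1
        m&=((hsv[...,1]>120)&(hsv[...,2]>50)).astype(np.uint8)
        k,_,st,ce=cv2.connectedComponentsWithStats(m); print('brass in tray',[(st[j,4],ce[j].round(),back(ce[j],.016,C).round(3)) for j in range(1,k) if st[j,4]>5])
s=ctrl.get_state();print(s['time'],s['eef_pos'],s['finger_force'])
```

```text
top gear_a 0.7 [310. 158.] [[ 0.656 -0.059  0.015]] [151  58  43]
top gear_a 0.56 [356. 262.] [[ 0.475 -0.132  0.015]] [103  35  27]
top gear_a 0.53 [149. 152.] [[0.671 0.219 0.015]] [118  90  43]
top gear_a 0.5 [315. 258.] [[ 0.483 -0.062  0.015]] [95 91 87]
top gear_a 0.47 [157. 172.] [[0.635 0.204 0.015]] [137 119  61]
top scoop 0.92 [362. 203.] [[ 0.574 -0.146  0.015]] [107 102  90]
brass in tray [(np.int32(26), array([ 92., 125.]), array([[0.721, 0.319, 0.016]])), (np.int32(85), array([147., 152.]), array([[0.672, 0.222, 0.016]])), (np.int32(142), array([157., 171.]), array([[0.638, 0.205, 0.016]])), (np.int32(27), array([162., 197.]), array([[0.592, 0.195, 0.016]]))]
scene gear_a 0.52 [250. 213.] [[ 0.496 -0.065  0.015]] [193 196 181]
scene gear_a 0.43 [410. 234.] [[0.646 0.207 0.015]] [163 115  53]
scene scoop 0.88 [209. 243.] [[ 0.561 -0.159  0.015]] [93 86 77]
20.4 [ 0.56665952 -0.22942119  0.24124955] 0.0
```

```bash
python3 -c "
from plant import ctrl
print(ctrl.sign_off())"
```

```text
the job is handed in; nothing more can be done
None
```

I tipped both brass gears off the rim into the plain tray, set the shovel back flat on the desk, released it and handed the job in at about 20 s; the last camera check found both gears inside the tray, but the sign-off gave no verdict.

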